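# Load a half-used glue cartridge into the ratchet caulking gun

## Task

Get the caulking gun ready: take the yellow glue cartridge from the wooden rest, lay it in the gun's barrel with its nozzle out through the front slot and let go of it, then push the toothed rod in by its hook, past its clicking catch, until the plunger presses firmly on the cartridge's piston (about 15 N; at 20 N glue comes out, so never that hard). When you let go the catch must hold the rod under that pressure. Do not touch the catch, and leave the blue sealant cartridge and the other things on the bench alone.

Things in the scene. Friction and masses are not known exactly. Their poses are not given: they have to be found in the camera images.
- gun: Caulking gun, black grip clamped in a grey-blue vice fixed to the bench. Origin on the bench under the vice, z up; the gun's axis runs along its y, 215 mm above the bench: nozzle end at -y, rod hook at +y. Red half barrel, open at the top, inside y = -0.264 to -0.030. Dark steel body y = -0.03 to 0.06. Front plate and catch rise 30 mm at most above the axis, the hook 46 mm.
- barrel (a point): On the gun's axis at (0, -0.1565, 0.215) of the gun, axes as the gun's: the cartridge's origin is here when it is fully forward against the front plate. Lay it in 2 to 9 mm behind this (towards +y). The trough takes a 48 mm tube, which rests about 1 mm below the axis; its long edges end 14 mm below the axis: fingertips 9 mm below the axis clear them.
- front_slot (a point): Centre of the slot in the red front plate, on the gun's axis, at the plate's inner face, (0, -0.264, 0.215) of the gun. The slot is 24 mm wide, open at the top, and takes the nozzle; the plate is 4 mm thick and stops the cartridge's shoulder.
- rod: 8 mm steel rod with saw teeth of 6 mm pitch on top; slides only along the gun's axis, at most 110 mm forward (-y). Drawn back at the start: origin then at (0, 0, 0.215) of the gun, same axes. Its 37 mm plunger disc (front face at y = -0.037 of the rod) enters the cartridge's open rear. Friction about 1 N; each tooth clicks past the catch with a peak of 2 to 4 N.
- hook (a point): Middle of the upright grip of the rod's hook, a 9 mm round steel bar at the rod's rear end that stands from the rod's axis to 46 mm above it; this point is 24 mm above the axis, at (0, 0.18, 0.024) of the rod. Push it towards the gun's -y from behind with closed fingers, or pinch it from above.
- catch: Small yellow sprung pawl between two steel cheeks on top of the gun's rear end. Its tip drops between the rod's teeth: the rod passes forward with clicks, but comes back at most one tooth (6 mm) when let go. Origin at its pivot, (0, 0.052, 0.229) of the gun.
- cartridge: Glue cartridge to load: white tube, yellow band, black ring, long yellow nozzle; 0.29 to 0.43 kg. Tube 48 mm in diameter, 215 mm long; origin on its axis at mid length, near the centre of mass; x to the nozzle. Shoulder at x = 0.1075; nozzle 17 mm thick, to x = 0.18. Starts level in a V place of the rest, nozzle away from the robot.
- rear_end (a point): Centre of the cartridge's open rear rim, at x = -0.1075 of the cartridge; bore 43 mm. The piston sits inside at an unknown depth, 10 to 70 mm from the rim. Pressed by the plunger, the tube first slides forward to the front plate (2 to 4 N), then the piston gives like a spring, about 1.2 N per mm, up to 18 mm.
- sealant: Unopened sealant cartridge, white with a blue band and a short red cap, 48 mm in diameter, 215 mm long; origin on its axis at mid length, x to the cap. In the other place of the rest; to be left alone.
- rest: Fixed wooden rest, 190 (x) by 215 (y) by 48 mm: 12 mm base board and two V-notched bars, 18 mm thick, at x = -65 and +65 mm. Origin at the centre of its underside. The tubes lie along its x at y = -52.5 and +52.5 mm, axes 58 mm above the bench; grip a tube across its diameter between the bars.
- can: Closed paint can, 84 mm in diameter, 100 mm high, origin at the centre of its underside. Bystander.
- bottle: Yellow glue bottle, 60 mm in diameter, 170 mm high, origin at the centre of its underside. Bystander.
- brush: Bench brush lying on the bench. Bystander.

How it is judged (in metres and radians):
On the way, in this order (a step that is already met when the one before it is completed fails the run):
1. the yellow cartridge lies in the gun's barrel, nozzle in the front slot, and has been let go (x of cartridge in the frame of gun between -0.005 and 0.005 m and y of cartridge in the frame of barrel between -0.003 and 0.014 m and z of cartridge in the frame of barrel between -0.005 and 0.004 m and angle between the x axis of cartridge and the y axis of gun, either way round below 0.06 rad and contact force between the fingers and cartridge below 0.3 N and contact force between rod and cartridge below 4 N), for 0.2 s.
2. the rod has been pushed in until its plunger presses on the cartridge's piston with more than 6 N (contact force between rod and cartridge above 6 N), for 0.2 s.
At the end, for the whole second after the job is handed in: The yellow cartridge lies in the barrel (within 5 mm and 0.06 rad of its axis), shoulder within 3 mm of the front plate; the plunger still presses on its piston with over 2.5 N and the catch holds the rod (over 1 N on it); all let go and at rest (x of cartridge in the frame of gun between -0.005 and 0.005 m and y of cartridge in the frame of barrel between -0.003 and 0.003 m and z of cartridge in the frame of barrel between -0.005 and 0.004 m and angle between the x axis of cartridge and the y axis of gun, either way round below 0.06 rad and contact force between rod and cartridge above 2.5 N and contact force between rod and catch above 1 N and linear speed of each of rod, cartridge below 0.005 m/s); the robot touches nothing.
It fails at once if the plunger presses on the cartridge with more than 20 N (glue squeezed out) (contact force between rod and cartridge above 20 N).
It fails at once if the robot touches the catch (contact force between any of the arm, the fingers and catch above 0.5 N).
It fails at once if the sealant cartridge is moved by more than 20 mm (distance of sealant from where it was at the start of the episode above 0.02 m).
It fails at once if the can, bottle or brush is moved by more than 30 mm (distance of any of can, bottle, brush from where it was at the start of the episode above 0.03 m).
It also fails if it takes over 69 s, if anything falls off the work surface, if the arm or the gripper's body presses on something with over 40 N, if the wrist force passes 120 N, or if a joint passes its speed limit or range.

## Robot

A 6-joint arm with a two-finger parallel gripper is mounted at the origin on the work surface. World frame = base frame: x ahead of the robot, y to its left, z up, the work surface at z = 0. Lengths are in mm, angles in rad, forces in N, time in s.
With the tool pointing down it reaches from about 350 to 775 mm from the base axis. Payload 7.3 kg.
Tool frame: the origin (TCP) lies on the front face of the gripper's body, between the roots of the fingers; the fingertips stand 66 mm ahead of it and the grasp point (between the pads) lies 47 mm ahead of it (bot.tip_extent is the distance from the TCP to the fingertips, in mm); z points along the fingers, y is the line along which they close (so a half turn about z gives the same grasp; the last joint's range is limited). The gripper opens to 92 mm and grips with 3 to 60 N. Pads are 19 mm wide; open, the fingers measure 130 mm over their backs; the gripper's body (75 mm by 190 mm) begins 47 mm behind the grasp point.
Start: joints at [1.061, 0.342, 1.524, -0, 1.275, -0.146], TCP at [186.794, 490.66, 292.241] pointing down, gripper open.
Joint ranges: [-2.53, 2.53], [-0.77, 2.02], [0.04, 2.7], [-1, 4.14], [0.28, 2.66], [-3.11, 3.11]. Speed limits (rad/s): [2.57, 2.57, 3.14, 3.14, 3.14, 3.14].

## Interface

Orientations are given as [roll, pitch, yaw] about the fixed x, y, z axes, in that order (R = Rz(yaw) Ry(pitch) Rx(roll)).
In Python, from plant import readout, viewer, order, bot gives the robot as it stands.
- The arm moves only by the shell command python3 -m creep 'ROWS'. ROWS is text: rows parted by semicolons, each of 7 numbers parted by spaces: the shift along the world's x, y, z in m, then the turn, a rotation vector about the world's x, y, z in rad, then the opening in per cent of the stroke, from 0 (shut) to 100 (fully open). A call has 1 to 8 rows; each row shifts and turns the commanded pose from where the row before left it; what a row does not reach is not made up. A row lasts 1/12 s, in which the tool goes at most 41.7 mm and 7.16 degrees, less where a joint would pass 70% of its speed; a pose out of reach is approached as far as the arm can. A call is refused whole if a number of a shift passes 0.0417 or a number of a turn 0.125, either way. A call with a gripper value outside its range is refused whole. The fingers move at their own pace and stop on an object; the grip force is fixed at half the most. Time passes only in rows, so rows that do not move let the fingers close. It gives the time, the measured TCP pose, the force, the opening and the grip force at its end, in the units of the state.
- readout.get_obs(): the state, without advancing time (a new reading comes with each control period).
- viewer.capture(name): name is "side" or "top" or "wrist"; returns the picture (480x640x3 uint8, red, green, blue); there is no depth.
- viewer.camera_info(name): a dict with "fx", "fy", "cx", "cy" (pixels), "origin" and "rotation" of the camera in the world. Camera axes: x right, y up, looking along -z (the intrinsics and any distortion apply to the point x, -y, -z); pixel columns grow to the right and rows downward; lengths in mm; the calibration is good to about 2 mm. A picture is of the moment at which its call begins: read the wrist's pose just before it. camera_info takes no time and is no camera call; for the wrist camera it gives the pose at the moment of the call.
- order.close_job(): hands the job in; it is judged then, once.
The state is a dict: "time": time; "joint_positions": joint angles; "dq": joint speeds; "tau": joint torques, N m; "tool_pos": TCP position; "tcp_rot": TCP orientation; "contact_force": force on the tool from outside, world axes, zero at the start; "moment": the same for the moment, N m; "grip_width": finger opening in mm; "finger_force": force on a finger pad.
Only numpy, scipy, OpenCV 4.12 (cv2) and the standard library are available. Lean on these libraries where they do the work, as an engineer would, in place of code of your own. Each camera call takes 0.05 s, during which the arm holds its last target. There are 200 camera calls.

## Working session

There is one attempt and no reset: what is moved stays moved. The work goes in short steps, Python scripts to look and compute and a shell command to move; the robot and the scene stay as the last step left them, time stands still between calls to the robot, and variables do not carry over. Pictures are saved under pics/ and viewed, at most 10 in all, crops included, and the job is handed in when it is done.

```bash
ls; mkdir -p pics; python3 - <<'E'
from plant import readout, viewer, order, bot
import cv2,numpy as np
print(readout.get_obs())
for n in ("side","top","wrist"):
    print(n,viewer.camera_info(n))
    cv2.imwrite(f"pics/{n}0.png",viewer.capture(n)[:,:,::-1])
E
```

```text
pics
{'time': 0.0, 'joint_positions': array([ 1.06101993e+00,  3.42719419e-01,  1.52500903e+00, -3.76673670e-05,
        1.27536707e+00, -1.46004496e-01]), 'dq': array([ 0.00033469,  0.00027363, -0.00079178, -0.00075719, -0.00031077,
        0.00110568]), 'tau': array([-1.52527336e-04, -4.31233513e+01, -2.44216204e+01,  7.18579930e-02,
        5.58807270e-02, -1.19145575e-04]), 'tool_pos': array([186.63906098, 490.38579833, 291.54937696]), 'tcp_rot': array([-3.14010054e+00, -1.83010221e-04,  2.77783162e+00]), 'contact_force': array([ 0.03127715,  0.43433258, -0.23651965]), 'moment': array([-0.03714038, -0.02550839, -0.02914635]), 'finger_force': 0.0, 'grip_width': 91.2188944942701}
side {'fx': 573.5485595692323, 'fy': 573.5485595692323, 'cx': 315.78801767992394, 'cy': 241.40686219191485, 'origin': array([ 285.64097118, -946.12513283, 1358.06082867]), 'rotation': array([ 0.69519152, -0.01743018, -0.25213021])}
top {'fx': 451.87064186114907, 'fy': 451.87064186114907, 'cx': 319.6842786071744, 'cy': 234.2238131342827, 'origin': array([ 479.23522056,   24.1513869 , 1220.54389899]), 'rotation': array([ 0.07432491, -0.00831828, -1.59625357])}
wrist {'fx': 354.57749225245357, 'fy': 354.57749225245357, 'cx': 319.07280907464707, 'cy': 241.40898278656863, 'origin': array([107.8511183 , 521.15362963, 384.7656248 ]), 'rotation': array([-0.31494093,  0.00132975,  1.20765653])}
```

View pics/top0.png

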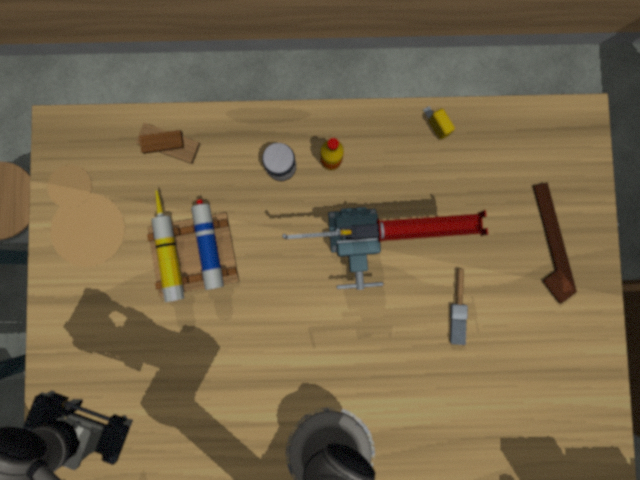

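View pics/side0.png

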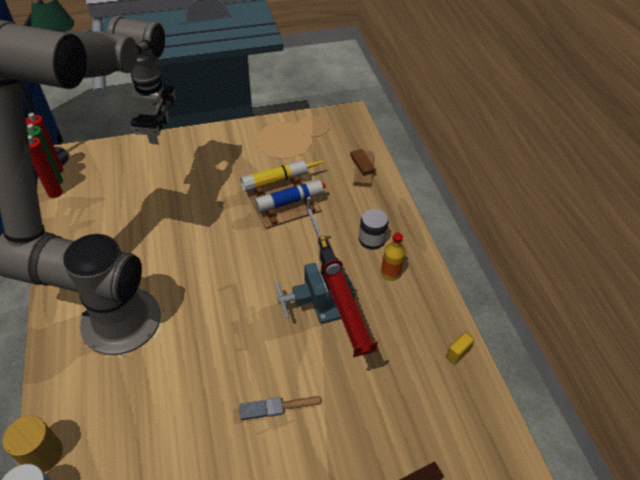

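The top view shows the yellow cartridge at about (168,260) with its nozzle tip at (158,190), and the sealant at (206,245). The gun's hook is at about (287,237), its catch at (346,232), and the barrel runs from (380,231) to (485,223). The side view agrees: cartridge at (275,178), barrel from (330,265) to (365,350).

```bash
cat > h.py <<'E'
import cv2,numpy as np
from scipy.spatial.transform import Rotation as R
from plant import readout, viewer
def snap(n,save=None):
    info=viewer.camera_info(n); im=viewer.capture(n)
    if save: cv2.imwrite(f"pics/{save}.png",im[:,:,::-1])
    return im,info
def ray(info,px):
    px=np.atleast_2d(np.asarray(px,float))
    d=np.c_[(px[:,0]-info["cx"])/info["fx"],-(px[:,1]-info["cy"])/info["fy"],-np.ones(len(px))]
    return info["origin"],d@R.from_euler("xyz",info["rotation"]).as_matrix().T
def plane(info,px,z):
    o,d=ray(info,px); return o+d*((z-o[2])/d[:,2])[:,None]
def tri(i1,p1,i2,p2):
    A=[];b=[];rs=[ray(i1,p1),ray(i2,p2)]
    M=np.zeros((3,3));v=np.zeros(3);Q=[]
    for o,d in rs:
        d=d[0]/np.linalg.norm(d[0]);P=np.eye(3)-np.outer(d,d);M+=P;v+=P@o;Q.append((P,o))
    x=np.linalg.solve(M,v); return x,[round(float(np.linalg.norm(P@(x-o))),1) for P,o in Q]
def mask(im,lo,hi):
    return cv2.inRange(cv2.cvtColor(im,cv2.COLOR_RGB2HSV),np.array(lo),np.array(hi))
def blobs(m,amin=30):
    n,l,s,c=cv2.connectedComponentsWithStats(m)
    out=[]
    for k in range(1,n):
        if s[k,4]>=amin:
            pts=np.argwhere(l==k)[:,::-1].astype(np.float32)
            out.append((int(s[k,4]),c[k].round(1),cv2.minAreaRect(pts),pts))
    return sorted(out,key=lambda t:-t[0])
YEL=((20,150,70),(34,255,255)); RED1=((0,170,50),(6,255,255))
E
python3 - <<'E'
from h import *
for n in("top","side"):
    im=cv2.imread(f"pics/{n}0.png")[:,:,::-1]
    for nm,c in(("yel",YEL),("red",RED1)):
        for b in blobs(mask(im,*c))[:6]: print(n,nm,b[0],b[1],[np.round(x,1) for x in b[2]])
ti,si=viewer.camera_info("top"),viewer.camera_info("side")
print("approx",plane(ti,[[168,260],[158,190]],58),plane(ti,[[287,237],[485,224]],215))
E
```

```text
top yel 849 [168.5 265.6] [array([168.6, 265.3]), array([40.9, 21.7]), np.float64(80.5)]
top yel 377 [443.5 122.1] [array([443.7, 122.2]), array([29.4, 17.7]), np.float64(74.1)]
top yel 343 [331.5 153.6] [array([331.5, 152. ]), array([22., 23.]), np.float64(90.0)]
top yel 123 [158.  202.3] [array([158.3, 200.9]), array([22.2,  6.4]), np.float64(85.6)]
top yel 120 [164.1 240.9] [array([164.2, 241. ]), array([ 5.9, 20.4]), np.float64(80.5)]
top yel 50 [345.7 231.9] [array([346., 232.]), array([ 4., 10.]), np.float64(90.0)]
top red 1696 [431.8 226.7] [array([430.4, 226.4]), array([ 20.1, 104.5]), np.float64(86.0)]
top red 90 [332.5 143.1] [array([332.5, 143. ]), array([10.,  9.]), np.float64(90.0)]
side yel 1171 [ 24.  436.4] [array([ 23.7, 436.2]), array([35.7, 47.8]), np.float64(35.8)]
side yel 483 [271.  175.1] [array([271.7, 174.8]), array([14.2, 37.4]), np.float64(73.3)]
side yel 476 [459.  347.4] [array([459.5, 347.5]), array([17. , 32.5]), np.float64(45.0)]
side yel 352 [394.1 252.7] [array([394.3, 252.7]), array([21.1, 20.6]), np.float64(7.1)]
side yel 58 [388.5 277.1] [array([388.5, 276.8]), array([18. ,  5.9]), np.float64(19.4)]
side yel 54 [315.1 163. ] [array([316.1, 162.9]), array([ 3.6, 16.2]), np.float64(76.0)]
side red 1437 [349.5 313.1] [array([351. , 311.3]), array([89.9, 25.2]), np.float64(69.4)]
side red 612 [ 43.7 169.2] [array([ 42.8, 167.3]), array([63.4, 15.7]), np.float64(66.4)]
side red 98 [ 34.7 121.3] [array([ 36.3, 121. ]), array([21.5, 11.9]), np.float64(17.4)]
side red 75 [397.1 236.8] [array([397.2, 237.1]), array([9.2, 9.5]), np.float64(18.4)]
side red 30 [ 49.8 144. ] [array([ 49.7, 143.4]), array([15.7,  2.7]), np.float64(63.4)]
approx [[508.98355337 402.45841652  58.        ]
 [690.80246967 428.18048904  58.        ]] [[ 549.48134507   86.880201    215.        ]
 [ 567.6490112  -357.2626529   215.        ]]
```

View pics/wrist0.png

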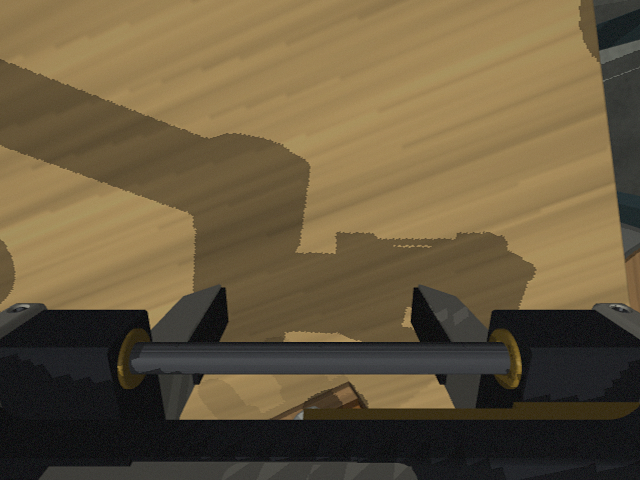

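The wrist view shows bare bench, with the rest just at the bottom edge. I'll look at the gun with the wrist camera first, then the cartridge.

```bash
python3 -m creep '.026 -.029 .009 0 0 -.085 80;.026 -.029 .009 0 0 -.085 80;.026 -.029 .009 0 0 -.085 80;.026 -.029 .009 0 0 -.085 80;.026 -.029 .009 0 0 -.085 80;.026 -.029 .009 0 0 -.085 80;.026 -.029 .009 0 0 -.085 80;.026 -.029 .009 0 0 -.085 80' && python3 -m creep '.026 -.029 .009 0 0 -.085 80;.026 -.029 .009 0 0 -.085 80;.026 -.029 .009 0 0 -.085 80;.026 -.029 .009 0 0 -.085 80;.026 -.029 .009 0 0 -.085 80;.026 -.029 .009 0 0 -.085 80;0 0 0 0 0 0 80'
```

```text
time: 0.82
tool_pos: [395.6, 257.0, 364.6]
tcp_rot: [-3.142, -0.0, 2.094]
contact_force: [0.5, -0.4, 0.1]
grip_width: 73.5
finger_force: 0.0
time: 1.4
tool_pos: [554.5, 79.5, 418.3]
tcp_rot: [3.139, 0.002, 1.578]
contact_force: [-0.9, -0.1, 0.1]
grip_width: 73.6
finger_force: 0.0
```

```bash
cat > s.py <<'E'
import sys,pickle
from h import *
im,i=snap("wrist",sys.argv[1]); pickle.dump(i,open(f"pics/{sys.argv[1]}.pkl","wb")); print(i["origin"],i["rotation"],readout.get_obs()["time"])
E
python3 s.py c1; python3 -m creep '0 -.04 0 0 0 .01 80;0 -.04 0 0 0 .01 80;0 0 0 0 0 0 80;0 0 0 0 0 0 80'; python3 s.py c2
python3 -m creep '.001 -.041 0 0 0 0 80;.001 -.041 0 0 0 0 80;.001 -.041 0 0 0 0 80;.001 -.041 0 0 0 0 80;.001 -.041 0 0 0 0 80;.001 -.041 0 0 0 0 80;.001 -.041 0 0 0 0 80;0 0 0 0 0 0 80'; python3 s.py a1
python3 -m creep '0 -.04 0 0 0 0 80;0 -.04 0 0 0 0 80;0 0 0 0 0 0 80;0 0 0 0 0 0 80'; python3 s.py a2
python3 -c "
import cv2,numpy as np
a=[cv2.imread(f'pics/{n}.png') for n in('c1','a2')]
cv2.imwrite('pics/v1.png',np.hstack([x[:, 120:520] for x in a]))"
```

```text
[553.60616367 164.65757919 511.20039242] [-0.31706193 -0.00279225  0.00771362] 1.45
time: 1.78
tool_pos: [550.2, 4.0, 417.8]
tcp_rot: [-3.141, -0.001, 1.606]
contact_force: [0.1, 0.6, 0.3]
grip_width: 73.5
finger_force: 0.0
[547.28973708  88.86864196 510.97561436] [-0.31416437  0.00056983  0.03594025] 1.8333
time: 2.5
tool_pos: [557.6, -287.0, 416.3]
tcp_rot: [-3.14, 0.001, 1.604]
contact_force: [-0.1, -1.1, 0.6]
grip_width: 73.5
finger_force: 0.0
[ 554.95518216 -202.02626268  509.36792082] [-0.31574218  0.00155438  0.03386903] 2.55
time: 2.88
tool_pos: [558.5, -361.6, 417.0]
tcp_rot: [-3.141, -0.002, 1.608]
contact_force: [0.2, -0.2, -0.6]
grip_width: 73.5
finger_force: 0.0
[ 555.42108612 -276.87613665  510.32807002] [-0.31291712  0.00041809  0.03806147] 2.9333
```

View pics/v1.png

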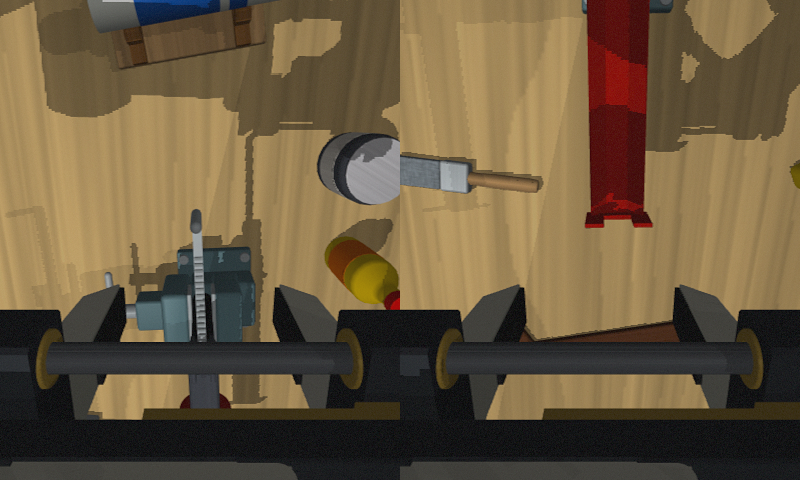

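The left half (c1) shows the hook top at full-image (316,213), the rod running down the picture, and the vice. The right half (a2) shows the barrel, with the front plate prongs at about full-image (306–372, 214–227) and the slot centre at column 339.

```bash
python3 - <<'E'
from h import *
import pickle
for n in("a1","a2"):
    im=cv2.imread(f"pics/{n}.png")[:,:,::-1]
    m=mask(im,(0,150,40),(8,255,255))|mask(im,(174,150,40),(180,255,255)); b=blobs(m,500)[0]; p=b[3]
    print(n,b[1])
    for r in range(int(p[:,1].max())-30,int(p[:,1].max())+1,2):
        xs=np.sort(p[p[:,1]==r][:,0]); 
        g=np.where(np.diff(xs)>1)[0]; print(r,xs[0],[ (xs[k],xs[k+1]) for k in g],xs[-1])
    for r in range(30,200,30):
        xs=p[p[:,1]==r][:,0]
        if len(xs): print(r,xs.min(),xs.max())
a=[cv2.resize(cv2.imread(f"pics/{n}.png")[y:y+100,x:x+100],None,fx=4,fy=4,interpolation=0) for n,x,y in(("c1",270,190),("c2",270,120))]
b=[cv2.resize(cv2.imread(f"pics/{n}.png")[y:y+50,x:x+100],None,fx=4,fy=4,interpolation=0) for n,x,y in(("a1",285,280),("a2",285,190))]
cv2.imwrite("pics/v2.png",np.vstack([np.hstack(a),np.hstack(b)]))
E
```

```text
a1 [333.9 152.7]
277 310.0 [] 358.0
279 310.0 [] 358.0
281 310.0 [] 358.0
283 310.0 [] 358.0
285 308.0 [] 361.0
287 306.0 [] 362.0
289 306.0 [] 362.0
291 306.0 [] 362.0
293 306.0 [] 363.0
295 306.0 [(np.float32(321.0), np.float32(348.0))] 363.0
297 306.0 [(np.float32(321.0), np.float32(349.0))] 364.0
299 305.0 [(np.float32(321.0), np.float32(349.0))] 364.0
301 305.0 [(np.float32(312.0), np.float32(314.0)), (np.float32(318.0), np.float32(320.0)), (np.float32(321.0), np.float32(349.0))] 365.0
303 305.0 [(np.float32(321.0), np.float32(350.0))] 366.0
305 305.0 [(np.float32(321.0), np.float32(350.0))] 366.0
307 305.0 [(np.float32(321.0), np.float32(350.0))] 366.0
30 304.0 364.0
60 304.0 363.0
90 305.0 363.0
120 306.0 362.0
150 307.0 361.0
180 308.0 361.0
a2 [337.2 109.1]
197 311.0 [] 363.0
199 311.0 [] 363.0
201 311.0 [] 363.0
203 311.0 [] 362.0
205 311.0 [] 363.0
207 311.0 [] 363.0
209 311.0 [] 362.0
211 311.0 [] 362.0
213 307.0 [] 365.0
215 307.0 [] 367.0
217 306.0 [] 368.0
219 306.0 [(np.float32(344.0), np.float32(352.0))] 369.0
221 306.0 [(np.float32(322.0), np.float32(352.0))] 370.0
223 305.0 [(np.float32(322.0), np.float32(353.0))] 371.0
225 305.0 [(np.float32(323.0), np.float32(353.0))] 371.0
227 305.0 [(np.float32(322.0), np.float32(355.0))] 356.0
30 308.0 367.0
60 308.0 367.0
90 309.0 366.0
120 309.0 365.0
150 310.0 364.0
180 311.0 363.0
```

View pics/v2.png

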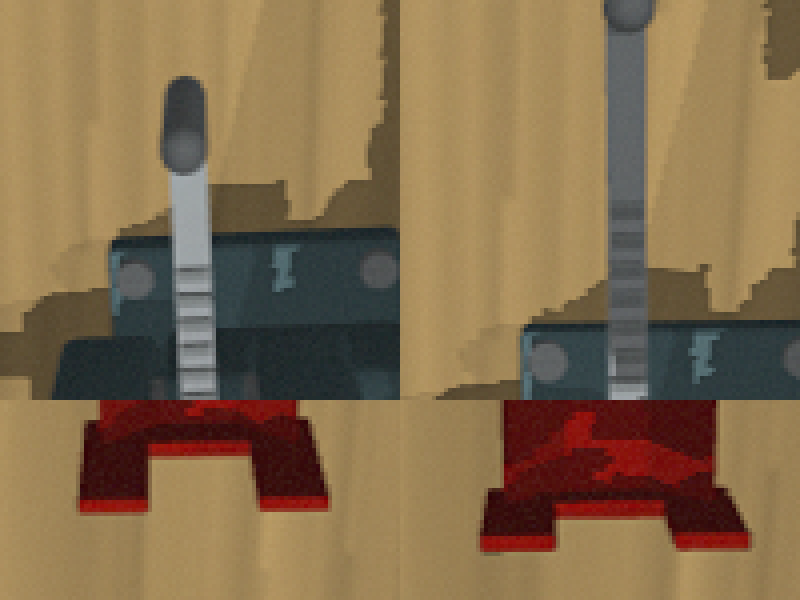

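The upper crops show the hook tip (c1 (316,228), c2 (327.5,122)) and the rod's midline. The lower crops show the plate's thin top face (inner edge a1 row 304.7, a2 row 223.5) and the slot centre (a1 column 336.2, a2 column 339).

```bash
python3 - <<'E'
from h import *
import pickle
I={n:pickle.load(open(f"pics/{n}.pkl","rb")) for n in("a1","a2","c1","c2")}
print("plate top",tri(I["a1"],(336.2,304.7),I["a2"],(339,223.5)))
print("prongs L",tri(I["a1"],(305,304.7),I["a2"],(305,223.5)),"R",tri(I["a1"],(367,304.7),I["a2"],(372,223.5)))
print("hook tip",tri(I["c1"],(316,228),I["c2"],(327.5,122)))
print(plane(I["c1"],[(317.5,235),(319.1,287.5)],217),plane(I["c2"],[(326.9,145),(327,215)],217))
print("rim", plane(I["a2"],[((308+367)/2,30),((311+363)/2,180)],201),plane(I["a1"],[((304+364)/2,30),((308+361)/2,180)],201))
print("slot z245",plane(I["a1"],(336.2,304.7),242),plane(I["a2"],(339,223.5),242))
# top/side triangulation of plate and hook check
E
```

```text
plate top (array([ 574.6118091 , -351.73246361,  229.18283638]), [0.1, 0.1])
prongs L (array([ 546.91004204, -352.88038944,  228.84625736]), [0.3, 0.3]) R (array([ 601.6652608 , -350.62942233,  229.46657056]), [0.2, 0.2])
hook tip (array([552.67539623,  91.7833992 , 257.1251872 ]), [0.1, 0.1])
[[553.76178242  73.97588102 217.        ]
 [555.53837337  23.88359184 217.        ]] [[553.90237552  74.77404665 217.        ]
 [556.44814765  17.2672899  217.        ]]
rim [[ 566.75456755 -205.68687942  201.        ]
 [ 572.52154311 -320.29795055  201.        ]] [[ 563.54379944 -132.12704877  201.        ]
 [ 569.3429907  -246.35598695  201.        ]]
slot z245 [[ 573.81443897 -344.88663039  242.        ]] [[ 573.63509277 -348.31907346  242.        ]]
```

```bash
python3 - <<'E'
from h import *
import pickle
I={n:pickle.load(open(f"pics/{n}.pkl","rb")) for n in("a1","a2","c1","c2")}
print("tooth",tri(I["c1"],(318,257),I["c2"],(327,172)))
E
python3 -m creep '.001 .041 0 0 0 .09 80;.001 .041 0 0 0 .09 80;.001 .041 0 0 0 .09 80;.001 .041 0 0 0 .09 80;.001 .041 0 0 0 .09 80;.001 .041 0 0 0 .09 80;.001 .041 0 0 0 .09 80;.001 .041 0 0 0 .09 80' >/dev/null
python3 -m creep '.001 .041 0 0 0 .09 80;.001 .041 0 0 0 .09 80;.001 .041 0 0 0 .09 80;.001 .041 0 0 0 .09 80;.001 .041 0 0 0 .09 80;.001 .041 0 0 0 .09 80;.001 .041 0 0 0 .09 80;.001 .041 0 0 0 .09 80'
python3 -m creep '.001 .041 0 0 0 .09 80;.001 .041 0 0 0 .09 80;.001 .041 0 0 0 .05 80;0 0 0 0 0 0 80'; python3 s.py k1
python3 -m creep '-.04 0 -.03 0 0 0 80;-.04 0 -.03 0 0 0 80;0 0 0 0 0 0 80;0 0 0 0 0 0 80'; python3 s.py k2
python3 -c "
import cv2,numpy as np
a=[cv2.imread(f'pics/{n}.png') for n in('k1','k2')]
cv2.imwrite('pics/v3.png',np.hstack([x[:420, 120:520] for x in a]))"
```

```text
tooth (array([554.62207852,  53.39170728, 216.56753573]), [0.3, 0.3])
time: 4.27
tool_pos: [571.0, 298.1, 419.5]
tcp_rot: [3.14, 0.001, 3.056]
contact_force: [0.4, -0.4, -0.1]
grip_width: 73.5
finger_force: 0.0
time: 4.6
tool_pos: [572.5, 426.4, 415.6]
tcp_rot: [3.139, -0.003, -2.992]
contact_force: [-0.0, -0.7, -1.1]
grip_width: 73.4
finger_force: 0.0
[489.42051215 414.25360309 509.02345173] [-0.31183685 -0.00218722  1.72148109] 4.65
time: 4.98
tool_pos: [509.9, 416.5, 368.8]
tcp_rot: [-3.137, -0.01, -3.002]
contact_force: [0.2, 0.8, 0.9]
grip_width: 73.4
finger_force: 0.0
[427.20946638 405.92738682 462.79441992] [-0.30497579  0.00443933  1.71071369] 5.0333
```

View pics/v3.png

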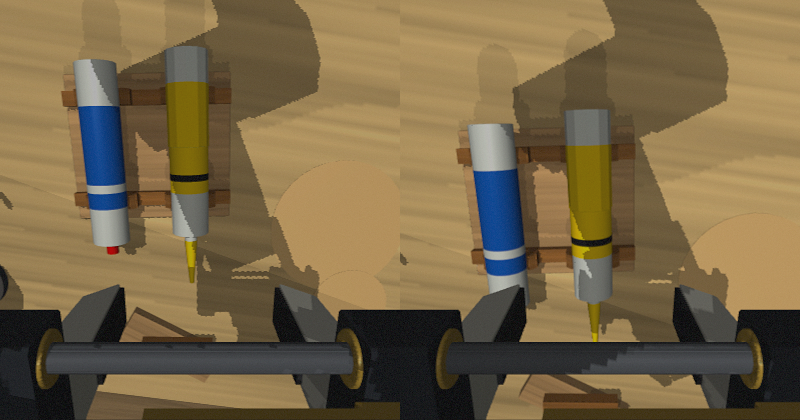

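k1 and k2 show the yellow cartridge with its nozzle pointing away from the robot. The rear rim is at full-image row 47 in k1 and row 110 in k2, the shoulder at about rows 235 and 300, and the nozzle tip in k1 at (312,282).

```bash
python3 - <<'E'
from h import *
import pickle
I={n:pickle.load(open(f"pics/{n}.pkl","rb")) for n in("k1","k2")}
L={};out={}
for n,c in(("k1",306),("k2",309)):
    im=cv2.imread(f"pics/{n}.png")[:,:,::-1]
    m=mask(im,(20,170,60),(34,255,255)); b=[q for q in blobs(m,300) if abs(q[1][0]-c)<30 and q[1][1]<270][0]
    p=b[3]; rows=np.arange(p[:,1].min()+4,p[:,1].max()-3)
    mid=[]
    for r in rows:
        x=p[p[:,1]==r][:,0]
        mid.append((x.min()+x.max())/2)
    f=np.polyfit(rows,mid,1)
    col=im[:,:,:].astype(int); g=cv2.cvtColor(im,cv2.COLOR_RGB2HSV)
    rr=range(int(p[:,1].min())-50,int(p[:,1].max())+80)
    prof=[(r,*im[r,int(round(np.polyval(f,r)))]) for r in rr]
    sat=[g[r,int(round(np.polyval(f,r))),1] for r in rr]
    print(n,b[0],b[1],p[:,1].min(),p[:,1].max(),"fit",f, "width",[(p[p[:,1]==r][:,0].max()-p[p[:,1]==r][:,0].min()+1) for r in (rows[3],rows[-3])])
    print([ (r,int(s)) for r,s in zip(rr,sat)][30:60:1]); 
    ring=[r for r,a,bb,c2 in prof if max(a,bb,c2)<45]; print("ring",ring)
    out[n]=f
i1,i2=I["k1"],I["k2"]
# axis as intersection of the two midline planes
N=[]
for n in I:
    o,d=ray(I[n],[(np.polyval(out[n],r),r) for r in (100,200)]); N.append((np.cross(d[0],d[1]),o))
print("axis dir (near-degenerate)",[x[0]/np.linalg.norm(x[0]) for x in N])
for n in I:
    rr=(90,160) if n=="k1" else (150,220)
    for z in (58,82): q=plane(I[n],[(np.polyval(out[n],r),r) for r in rr],z); print(n,z,q.round(1),np.arctan2(*(q[0]-q[1])[:2][::-1])-(-np.pi))
E
```

```text
k1 3811 [307.6 127. ] 82.0 175.0 fit [2.41426482e-02 3.04513949e+02] width [np.float32(44.0), np.float32(38.0)]
[(62, 16), (63, 17), (64, 12), (65, 10), (66, 12), (67, 16), (68, 14), (69, 14), (70, 12), (71, 12), (72, 12), (73, 14), (74, 15), (75, 17), (76, 14), (77, 17), (78, 17), (79, 14), (80, 12), (81, 139), (82, 245), (83, 237), (84, 234), (85, 235), (86, 234), (87, 234), (88, 235), (89, 235), (90, 235), (91, 235)]
ring [176, 177, 178, 179, 180, 181]
k2 4066 [309.5 190.9] 144.0 240.0 fit [3.60827375e-02 3.02583350e+02] width [np.float32(45.0), np.float32(41.0)]
[(124, 11), (125, 16), (126, 11), (127, 14), (128, 11), (129, 13), (130, 14), (131, 16), (132, 11), (133, 11), (134, 12), (135, 11), (136, 12), (137, 14), (138, 16), (139, 18), (140, 11), (141, 14), (142, 14), (143, 11), (144, 2), (145, 98), (146, 247), (147, 237), (148, 235), (149, 236), (150, 236), (151, 235), (152, 235), (153, 235)]
ring [241, 242, 243, 244, 245]
axis dir (near-degenerate) [array([ 0.16527583, -0.98583151,  0.02863789]), array([ 0.16684989, -0.98531876,  0.0361671 ])]
k1 58 [[450.4 394.6  58. ]
 [529.8 407.9  58. ]] 0.16610644262507046
k1 82 [[452.5 395.7  82. ]
 [527.6 408.3  82. ]] 0.1661064426250709
k2 58 [[450.3 395.   58. ]
 [529.  408.3  58. ]] 0.16774468682754673
k2 82 [[448.9 395.6  82. ]
 [522.9 408.2  82. ]] 0.16774468682754762
```

```bash
python3 - <<'E'
from h import *
import pickle
i1,i2=[pickle.load(open(f"pics/{n}.pkl","rb")) for n in("k1","k2")]
F=([2.41426482e-02,3.04513949e+02],[3.60827375e-02,3.02583350e+02])
u=np.array([np.cos(.167),np.sin(.167),0])
rear=[]
for n,f,lo,hi in(("k1",F[0],35,60),("k2",F[1],98,125)):
    im=cv2.imread(f"pics/{n}.png")[:,:,::-1]
    g=cv2.cvtColor(im,cv2.COLOR_RGB2HSV)
    s=[int(np.median(g[r,int(np.polyval(f,r))-4:int(np.polyval(f,r))+5,1])) for r in range(lo,hi)]
    r=lo+next(k for k,v in enumerate(s) if v<45); rear.append(r-.0); print(n,s,r)
for nm,a,b in(("rear",*rear),("band",81.5,145.4),("ring",179,243.5),("shoulder",235,300)):
    p1,p2=(np.polyval(F[0],a),a),(np.polyval(F[1],b),b)
    print(nm,tri(i1,p1,i2,p2),"z82:",plane(i1,p1,82)[0].round(1),plane(i2,p2,82)[0].round(1),"along",plane(i1,p1,82)[0]@u,plane(i2,p2,82)[0]@u)
tip=plane(i1,(312,282),58)[0]; print("tip",tip,tip@u)
E
```

```text
k1 [117, 117, 118, 116, 117, 115, 114, 113, 114, 111, 100, 9, 10, 12, 12, 12, 14, 12, 12, 12, 12, 12, 12, 14, 14] 46
k2 [109, 112, 110, 112, 110, 110, 109, 108, 113, 116, 107, 39, 11, 14, 12, 12, 14, 14, 14, 14, 14, 13, 14, 14, 11, 14, 14] 109
rear (array([409.46067232, 388.70048269,  82.20090281]), [0.2, 0.2]) z82: [409.4 388.4  82. ] [409.4 388.9  82. ] along 468.32128653810094 468.37924254153336
band (array([444.26305778, 394.66198334,  85.16728558]), [0.3, 0.3]) z82: [444.  394.2  82. ] [444.4 394.9  82. ] along 503.31236862735625 503.8244716343707
ring (array([549.27513117, 412.31249334,  83.84899307]), [0.4, 0.4]) z82: [549.6 411.9  82. ] [549.8 412.7  82. ] along 610.4119758156247 610.774460149117
shoulder (array([617.41643333, 423.86258845,  85.93948701]), [0.4, 0.4]) z82: [618.7 423.5  82. ] [619.3 424.5  82. ] along 680.4610850545566 681.2859170180662
tip [692.98865528 436.23355184  58.        ] 755.8605640416922
```

```bash
python3 -m creep '.0056 -.0108 -.02 0 0 .028 80;0 0 -.04 0 0 0 80;0 0 -.04 0 0 0 80;0 0 -.04 0 0 0 80;0 0 -.03 0 0 0 80;0 0 0 0 0 0 80;0 0 0 0 0 0 80'; python3 - <<'E'
from h import *
o=[readout.get_obs() for _ in range(3)][-1]; print(o["tool_pos"],o["tcp_rot"])
snap("side","s1")
E
```

```text
time: 5.62
tool_pos: [522.3, 406.9, 203.6]
tcp_rot: [3.141, 0.002, -2.978]
contact_force: [-0.1, 0.0, 1.3]
grip_width: 73.7
finger_force: 0.0
[522.31304608 406.89515235 203.60228101] [ 3.14054129e+00  2.44669955e-03 -2.97775120e+00]
```

```bash
python3 -m creep '0 0 0 0 0 0 80;0 0 0 0 0 0 80'; python3 -m creep '0 0 0 0 0 0 80'
```

```text
time: 5.83
tool_pos: [522.3, 407.1, 205.7]
tcp_rot: [3.139, 0.006, -2.977]
contact_force: [0.9, 0.8, 0.4]
grip_width: 73.2
finger_force: 0.0
time: 5.92
tool_pos: [521.8, 406.7, 204.6]
tcp_rot: [3.14, 0.004, -2.977]
contact_force: [-0.6, 0.2, 0.0]
grip_width: 73.1
finger_force: 0.0
```

```bash
python3 -m creep '-.0065 -.0012 -.03 0 0 0 80;0 0 -.03 0 0 0 80;0 0 -.03 0 0 0 80;0 0 0 0 0 0 80;0 0 0 0 0 0 80'; python3 -m creep '0 0 0 0 0 0 80'; python3 s.py g1; python3 - <<'E'
from h import *
snap("side","s1"); snap("top","t1")
E
```

```text
time: 6.33
tool_pos: [514.2, 404.9, 111.8]
tcp_rot: [-3.141, -0.002, -2.977]
contact_force: [0.0, 1.0, 0.6]
grip_width: 73.2
finger_force: 0.0
time: 6.42
tool_pos: [515.5, 405.7, 114.3]
tcp_rot: [3.14, 0.003, -2.977]
contact_force: [1.1, -0.8, 0.5]
grip_width: 73.8
finger_force: 0.0
[432.00089469 392.35458894 207.17774054] [-3.18224802e-01 -1.10196650e-03  1.73565757e+00] 6.4667
```

View pics/g1.png

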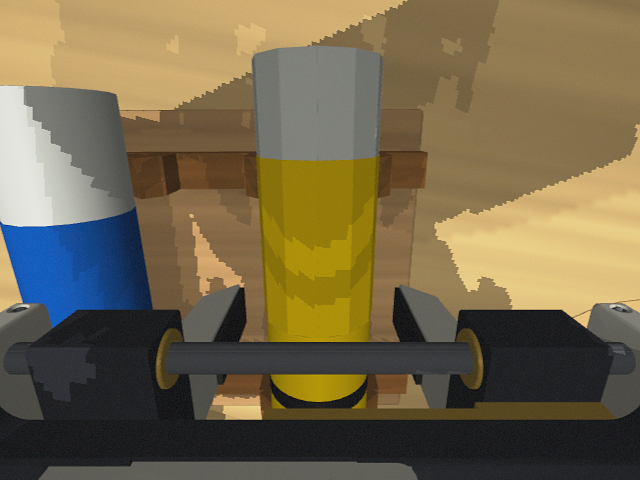

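The tube lies midway between the fingers: it is centred at column 318 and the finger tips are at columns 245 and 395. Closing.

```bash
python3 -m creep '0 0 0 0 0 0 0;0 0 0 0 0 0 0;0 0 0 0 0 0 0;0 0 0 0 0 0 0;0 0 0 0 0 0 0;0 0 0 0 0 0 0' && python3 -m creep '0 0 .02 0 0 0 0;0 0 .04 0 0 0 0;0 0 .04 0 0 0 0;0 0 .04 0 0 0 0;0 0 .04 0 0 0 0;0 0 .04 0 0 0 0;0 0 .02 0 0 0 0;0 0 0 0 0 0 0'
```

```text
time: 7.07
tool_pos: [514.5, 405.1, 112.2]
tcp_rot: [3.141, 0.0, -2.977]
contact_force: [-0.3, 0.5, 2.5]
grip_width: 47.7
finger_force: 30.0
time: 7.73
tool_pos: [515.2, 405.6, 357.7]
tcp_rot: [3.138, 0.009, -2.977]
contact_force: [0.6, 0.3, -2.8]
grip_width: 47.4
finger_force: 30.0
```

```bash
python3 -m creep '.0034 -.0402 0 0 0 -.1055 0;.0034 -.0402 0 0 0 -.1055 0;.0034 -.0402 0 0 0 -.1055 0;.0034 -.0402 0 0 0 -.1055 0;.0034 -.0402 0 0 0 -.1055 0;.0034 -.0402 0 0 0 -.1055 0;.0034 -.0402 0 0 0 -.1055 0;.0034 -.0402 0 0 0 -.1055 0' && python3 -m creep '.0034 -.0402 0 0 0 -.1055 0;.0034 -.0402 0 0 0 -.1055 0;.0034 -.0402 0 0 0 -.1055 0;.0034 -.0402 0 0 0 -.1055 0;.0034 -.0402 0 0 0 -.1055 0;.0034 -.0402 0 0 0 -.1055 0;.0034 -.0402 0 0 0 -.1055 0;.0034 -.0402 0 0 0 -.1055 0' && python3 -m creep '0 0 0 0 0 0 0;0 0 0 0 0 0 0;0 0 0 0 0 0 0'; python3 - <<'E'
from h import *
snap("side","s2"); snap("top","t2"); snap("wrist","w2")
a=cv2.imread("pics/top0.png");b=cv2.imread("pics/t2.png");c=cv2.imread("pics/s2.png");w=cv2.imread("pics/w2.png")
z=lambda m,y,x,h,ww,f:cv2.resize(m[y:y+h,x:x+ww],None,fx=f,fy=f)
cv2.imwrite("pics/v4.png",np.vstack([np.hstack([z(b,170,340,100,160,2.5),z(c,220,270,100,160,2.5)])[:250],cv2.resize(w[:420],(800,350))[:345]]))
E
```

```text
time: 8.4
tool_pos: [541.9, 82.1, 350.3]
tcp_rot: [3.14, -0.001, 2.457]
contact_force: [2.1, -0.8, -2.9]
grip_width: 48.1
finger_force: 30.0
time: 9.07
tool_pos: [568.5, -234.0, 350.9]
tcp_rot: [-3.14, -0.015, 1.616]
contact_force: [-2.3, 33.2, 20.8]
grip_width: 46.4
finger_force: 30.1
time: 9.32
tool_pos: [568.3, -237.8, 349.6]
tcp_rot: [-3.138, -0.002, 1.619]
contact_force: [-0.8, 1.3, -4.0]
grip_width: 45.5
finger_force: 29.1
```

View pics/v4.png

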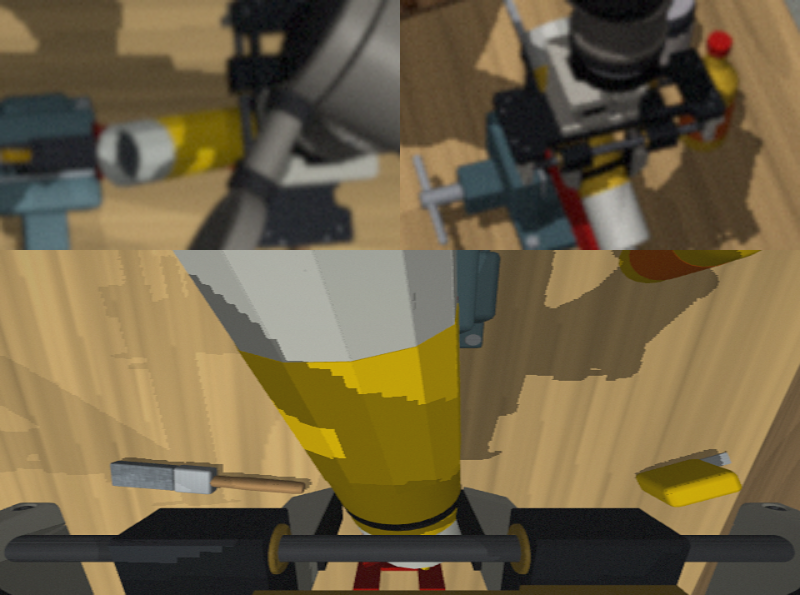

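Something went wrong. The tube has pivoted in the grip: its rear is up by about 30° and swung left in the wrist view, and its open rear rim shows at top-image (390,231). The drooping nozzle probably bumped the front plate. I'll lift straight up and measure how it sits.

```bash
python3 -m creep '0 0 .02 0 0 0 0;0 0 .02 0 0 0 0;0 0 .03 0 0 0 0;0 0 .03 0 0 0 0;0 0 .02 0 0 0 0;0 0 0 0 0 0 0;0 0 0 0 0 0 0'; python3 -m creep '0 0 0 0 0 0 0'; python3 - <<'E'
from h import *
snap("side","s3"); snap("top","t3"); snap("wrist","w3")
b=cv2.imread("pics/t3.png");c=cv2.imread("pics/s3.png");w=cv2.imread("pics/w3.png")
z=lambda m,y,x,h,ww,f:cv2.resize(m[y:y+h,x:x+ww],None,fx=f,fy=f)
cv2.imwrite("pics/v5.png",np.vstack([np.hstack([z(b,150,260,120,200,2),z(c,180,240,120,200,2)]),cv2.resize(w[:420],(800,350))]))
E
```

```text
time: 10.05
tool_pos: [569.1, -237.5, 472.2]
tcp_rot: [3.14, 0.001, 1.619]
contact_force: [0.5, -1.2, -3.9]
grip_width: 45.7
finger_force: 29.1
time: 10.13
tool_pos: [568.8, -237.6, 469.9]
tcp_rot: [-3.139, -0.002, 1.619]
contact_force: [0.4, -0.3, -4.9]
grip_width: 45.3
finger_force: 29.1
```

View pics/v5.png

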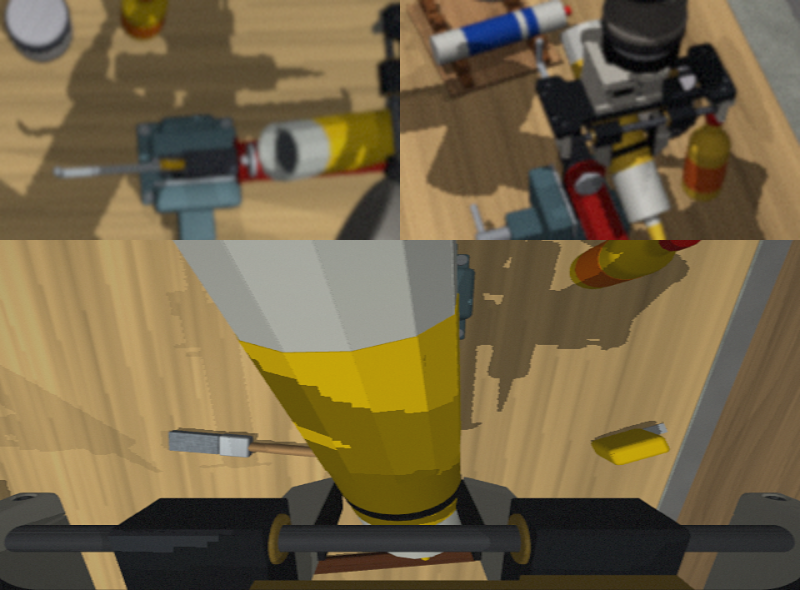

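The wrist view shows the tube held rear-up and skewed to the left, with silhouette edges at full-image left (146,0)→(276,300) and right (366,0)→(369,300). The rod hook is still at top-image (288,236), so it hasn't moved. I'll get the tube's pose from its two silhouette lines and its known diameter.

```bash
cat > tube.py <<'E'
import sys
from h import *
def tube(im,info,verbose=True):
    # axis from the two silhouette lines of the (48 mm) tube: two tangent planes through the camera
    hsv=cv2.cvtColor(im,cv2.COLOR_RGB2HSV)
    m=mask(im,(20,170,40),(36,255,255))|((hsv[:,:,1]<60)&(hsv[:,:,2]>90)).astype(np.uint8)*255
    m[290:]=0; m=cv2.morphologyEx(m,cv2.MORPH_OPEN,np.ones((5,5)))
    b=min(blobs(m,3000),key=lambda q:abs(q[1][0]-300)); p=b[3]
    rows=np.arange(5,285,4); rows=[r for r in rows if (p[:,1]==r).sum()>20]
    l=np.array([(p[p[:,1]==r][:,0].min(),r) for r in rows]); q=np.array([(p[p[:,1]==r][:,0].max()+1,r) for r in rows])
    e=[]
    for k in (l,q):
        vx,vy,x0,y0=cv2.fitLine(k.astype(np.float32),cv2.DIST_HUBER,0,.01,.01).ravel()
        res=(k-[x0,y0])@[-vy,vx]; 
        if verbose: print("line",[round(float(v),2) for v in(vx,vy,x0,y0)],"rms",res.std().round(2))
        e.append([(x0-vx/vy*y0,0),(x0+vx/vy*(280-y0),280)])
    o,d=ray(info,e[0]+e[1]); n1=np.cross(d[0],d[1]);n2=np.cross(d[2],d[3]); n1/=np.linalg.norm(n1);n2/=np.linalg.norm(n2)
    mid=d.mean(0)
    if n1@mid<0:n1=-n1
    if n2@mid<0:n2=-n2
    u=np.cross(n1,n2);u/=np.linalg.norm(u)
    if u@info_down(info)<0:u=-u
    P=np.linalg.lstsq(np.array([n1,n2,u]),np.array([24,24,0]),rcond=None)[0]+o
    return P,u,e
def info_down(info): return -R.from_euler("xyz",info["rotation"]).as_matrix()[:,1]
def atrow(info,P,u,px):
    # axial position of the tube's surface seen at px (near side)
    o,d=ray(info,px);d=d[0]/np.linalg.norm(d[0])
    w=o-P; a=d-(d@u)*u; c=w-(w@u)*u
    A,B,C=a@a,2*a@c,c@c-24**2; D=max(B*B-4*A*C,0)
    t=(-B-np.sqrt(D))/(2*A); return (o+d*t-P)@u
if __name__=="__main__":
    import pickle
    im,info=snap("wrist",sys.argv[1]); 
    P,u,e=tube(im,info)
    row0=lambda r:((e[0][0][0]*(280-r)+e[0][1][0]*r)/560+(e[1][0][0]*(280-r)+e[1][1][0]*r)/560)
    g=cv2.cvtColor(im,cv2.COLOR_RGB2HSV)
    s=[int(g[r,int(row0(r)),1]) for r in range(290)]
    v=[int(im[r,int(row0(r))].max()) for r in range(345)]
    rb=next((r for r in range(2,290) if s[r]>140 and s[r-2]<90),None); rg=[r for r in range(150,330) if v[r]<40]
    print("band row",rb,"ring rows",rg[:1],rg[-1:])
    org=P+u*(atrow(info,P,u,(row0(rb),rb))+72.3)
    if rg: print("ring-band",atrow(info,P,u,(row0(np.mean(rg)),np.mean(rg)))-atrow(info,P,u,(row0(rb),rb)))
    print("u",u.round(3),"yaw",np.arctan2(u[1],u[0]).round(4),"pitch down",np.arcsin(-u[2]).round(4),"origin",org.round(1))
    o=readout.get_obs();print("tcp",o["tool_pos"],o["tcp_rot"])
E
python3 tube.py w4
```

```text
line [0.4, 0.91, 203.8, 148.2] rms 0.57
line [0.03, 1.0, 364.7, 81.0] rms 1.14
band row 133 ring rows [329] [329]
ring-band 97.82053860523871
u [ 0.162 -0.835 -0.526] yaw -1.3792 pitch down 0.554 origin [ 564.  -203.4  421.4]
tcp [ 568.78234521 -238.05488345  470.33637468] [-3.13914201e+00 -1.56467020e-03  1.61793530e+00]
```

The tube is pitched nose-down by 0.554 rad, yawed +0.143 rad off the gun's axis, and slid back about 38 mm in the grip. I'll tilt the tool slowly to level it, lay it roughly in the trough, and regrasp there.

```bash
python3 -m creep '0 0 0 -.06 -.012 0 0;0 0 0 -.06 -.012 0 0;0 0 0 -.06 -.012 0 0;0 0 0 -.06 -.012 0 0;0 0 0 -.06 -.012 0 0;0 0 0 -.06 -.012 0 0;0 0 0 -.06 -.012 0 0;0 0 0 -.06 -.012 0 0' && python3 -m creep '0 0 0 -.064 -.009 0 0;0 0 0 0 0 -.036 0;0 0 0 0 0 -.036 0;0 0 0 0 0 -.036 0;0 0 0 0 0 -.035 0;0 0 0 0 0 0 0;0 0 0 0 0 0 0;0 0 0 0 0 0 0'; python3 tube.py w5
```

```text
time: 11.0
tool_pos: [568.6, -237.8, 471.2]
tcp_rot: [3.063, 0.485, 1.599]
contact_force: [-0.1, 1.0, -3.8]
grip_width: 45.9
finger_force: 29.1
time: 11.67
tool_pos: [568.8, -238.1, 471.4]
tcp_rot: [3.054, 0.547, 1.453]
contact_force: [0.5, 0.3, -3.5]
grip_width: 45.3
finger_force: 29.1
line [0.41, 0.91, 199.6, 141.8] rms 1.04
line [0.01, 1.0, 367.2, 135.0] rms 0.82
band row 135 ring rows [329] [329]
ring-band 99.61262036252484
u [ 0.045 -0.999 -0.022] yaw -1.5262 pitch down 0.022 origin [ 570.2 -233.1  412.2]
tcp [ 568.71605419 -238.144722    471.70975984] [3.05398081 0.54729356 1.45203717]
```

```bash
python3 -m creep '-.001 -.007 -.02 0 0 0 0;0 0 -.03 0 0 0 0;0 0 -.03 0 0 0 0;0 0 -.03 0 0 0 0;0 0 -.03 0 0 0 0;0 0 -.01 0 0 0 0;0 0 0 0 0 0 0;0 0 0 0 0 0 0'; python3 tube.py w6; python3 - <<'E'
from h import *
snap("top","t6");snap("side","s6")
b=cv2.imread("pics/t6.png");c=cv2.imread("pics/s6.png");w=cv2.imread("pics/w6.png")
z=lambda m,y,x,h,ww,f:cv2.resize(m[y:y+h,x:x+ww],None,fx=f,fy=f)
cv2.imwrite("pics/v6.png",np.vstack([np.hstack([z(b,170,330,120,200,2),z(c,250,270,120,200,2)]),cv2.resize(w[:420],(800,350))]))
E
```

```text
time: 12.38
tool_pos: [568.2, -245.5, 323.2]
tcp_rot: [3.052, 0.548, 1.451]
contact_force: [-0.3, 1.2, -2.1]
grip_width: 45.4
finger_force: 29.1
line [0.41, 0.91, 188.9, 118.2] rms 0.84
line [0.01, 1.0, 366.8, 115.4] rms 1.02
band row 135 ring rows [329] [329]
ring-band 99.54537498318192
u [ 0.045 -0.999 -0.02 ] yaw -1.5261 pitch down 0.0196 origin [ 569.8 -240.7  263.9]
tcp [ 568.59519544 -245.60503623  324.33448948] [3.04940124 0.54901464 1.44925128]
```

View pics/v6.png

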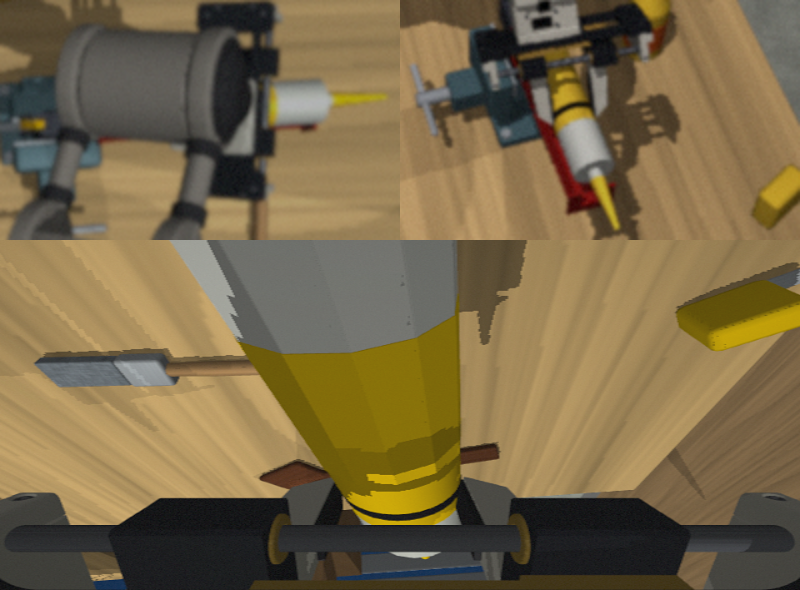

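The tube is level above the trough. The nozzle tip is at top-image (523,218.5) and side-image (378,365), ahead of the front plate. I'll cross-check it by triangulation.

```bash
python3 - <<'E'
from h import *
t,s=viewer.camera_info("top"),viewer.camera_info("side")
x,e=tri(t,(523,218.5),s,(378,365)); print("tip",x,e)
print("exp tip",np.array([569.8,-240.7,263.9])+180*np.array([.045,-.999,-.02]))
# plate bias check: red plate corners in top/side at the start
print("slot top expected px:",)
for n,i in(("top",t),("side",s)):
    Rm=R.from_euler("xyz",i["rotation"]).as_matrix()
    for nm,p in(("hooktip",(552.7,91.8,259)),("plate",(574.6,-351.7,229)),("tip",x)):
        q=Rm.T@(np.array(p)-i["origin"]); print(n,nm,(i["cx"]+i["fx"]*q[0]/-q[2]).round(1),(i["cy"]-i["fy"]*q[1]/-q[2]).round(1))
E
```

```text
tip [ 574.99144983 -423.85211994  257.93618346] [1.3, 1.3]
exp tip [ 577.9  -420.52  260.3 ]
slot top expected px:
top hooktip 283.3 234.1
top plate 484.7 220.3
top tip 523.1 217.9
side hooktip 308.5 196.8
side plate 365.8 342.9
side tip 377.4 365.1
```

```bash
python3 - <<'E'
from h import *
t=viewer.camera_info("top");Rm=R.from_euler("xyz",t["rotation"]).as_matrix()
def prj(p): q=Rm.T@(np.array(p)-t["origin"]); return [round(float(v),1) for v in(t["cx"]+t["fx"]*q[0]/-q[2],t["cy"]-t["fy"]*q[1]/-q[2])]
m0=cv2.imread("pics/top0.png")[:,:,::-1]
m=mask(m0,(0,150,40),(8,255,255))|mask(m0,(174,150,40),(180,255,255)); p=[b for b in blobs(m,500)][0][3]
for c in range(400,490,8 ): 
    y=p[p[:,0]==c][:,1]; print(c,y.min(),y.max(),(y.min()+y.max())/2,end="; ")
for c in range(478,490): 
    y=p[p[:,0]==c][:,1]; 
    if len(y): print(c,y.min(),y.max(),end="; ")
print("\nrim pred",[prj((569.4-.0488*dy,-244.3+dy,201)) for dy in(60,0,-60)],"plate corners",prj((546.9,-352.8,229)),prj((601.6,-350.6,229)))
m6=cv2.imread("pics/t6.png")[:,:,::-1]
n=[b for b in blobs(mask(m6,*YEL),20) if 490<b[1][0]<530][0]; q=n[3]
print("nozzle",[(c,q[q[:,0]==c][:,1].mean()) for c in range(int(q[:,0].min()),int(q[:,0].max())+1,3)])
print("nozzle pred",[prj(np.array([569.8,-240.7,263.9])+k*np.array([.045,-.999,-.02])) for k in(120,150,180)])
E
```

```text
400 220.0 238.0 229.0; 408 219.0 238.0 228.5; 416 218.0 237.0 227.5; 424 218.0 237.0 227.5; 432 218.0 236.0 227.0; 440 217.0 235.0 226.0; 448 216.0 235.0 225.5; 456 216.0 234.0 225.0; 464 215.0 234.0 224.5; 472 215.0 233.0 224.0; 480 214.0 233.0 223.5; Traceback (most recent call last):
  File "<stdin>", line 7, in <module>
    return umr_minimum(a, axis, None, out, keepdims, initial, where)
ValueError: zero-size array to reduction operation minimum which has no identity
```

```bash
python3 - <<'E'
from h import *
t=viewer.camera_info("top");Rm=R.from_euler("xyz",t["rotation"]).as_matrix()
def prj(p): q=Rm.T@(np.array(p)-t["origin"]); return [round(float(v),1) for v in(t["cx"]+t["fx"]*q[0]/-q[2],t["cy"]-t["fy"]*q[1]/-q[2])]
print("\nrim pred",[prj((569.4-.0488*dy,-244.3+dy,201)) for dy in(60,0,-60)],"plate corners",prj((546.9,-352.8,229)),prj((601.6,-350.6,229)))
m6=cv2.imread("pics/t6.png")[:,:,::-1]
n=[b for b in blobs(mask(m6,*YEL),20) if 490<b[1][0]<530][0]; q=n[3]
print("nozzle",[(c,q[q[:,0]==c][:,1].mean()) for c in range(int(q[:,0].min()),int(q[:,0].max())+1,3)])
print("nozzle pred",[prj(np.array([569.8,-240.7,263.9])+k*np.array([.045,-.999,-.02])) for k in(120,150,180)])
E
```

```text
rim pred [[406.8, 227.0], [433.1, 225.1], [459.4, 223.1]] plate corners [485.8, 232.8] [483.6, 208.2]
nozzle [(497, np.float32(219.0)), (500, np.float32(219.0)), (503, np.float32(219.0)), (506, np.float32(218.5)), (509, np.float32(218.5)), (512, np.float32(219.0)), (515, np.float32(218.5)), (518, np.float32(218.5)), (521, np.float32(218.0))]
nozzle pred [[494.5, 218.3], [508.2, 217.4], [522.0, 216.5]]
```

Relative to the gun, the same camera shows the same 1.5 px bias for both, so the nozzle lines up with the slot. Lowering.

```bash
python3 -m creep '0 0 -.015 0 0 0 0;0 0 -.015 0 0 0 0;0 0 -.006 0 0 0 0;0 0 0 0 0 0 0;0 0 0 0 0 0 0'; python3 -m creep '0 0 -.004 0 0 0 0;0 0 -.003 0 0 0 0;0 0 0 0 0 0 0';python3 -m creep '0 0 -.003 0 0 0 0;0 0 0 0 0 0 0';python3 -m creep '0 0 -.002 0 0 0 0;0 0 0 0 0 0 0'; python3 tube.py w7
```

```text
time: 12.95
tool_pos: [568.2, -245.3, 287.0]
tcp_rot: [3.052, 0.548, 1.45]
contact_force: [-0.3, -0.4, -2.7]
grip_width: 45.5
finger_force: 29.1
time: 13.2
tool_pos: [567.8, -245.1, 278.8]
tcp_rot: [3.054, 0.548, 1.451]
contact_force: [-0.9, 0.3, -3.0]
grip_width: 45.2
finger_force: 29.1
time: 13.37
tool_pos: [568.0, -245.3, 277.4]
tcp_rot: [3.051, 0.549, 1.45]
contact_force: [-1.8, 2.7, 2.3]
grip_width: 45.8
finger_force: 29.5
time: 13.53
tool_pos: [568.0, -245.2, 277.1]
tcp_rot: [3.05, 0.55, 1.449]
contact_force: [-5.7, 6.2, 11.7]
grip_width: 45.5
finger_force: 30.0
line [0.39, 0.92, 205.0, 148.6] rms 0.85
line [0.02, 1.0, 366.81, 152.3] rms 0.95
band row 130 ring rows [329] [329]
ring-band 98.62842271651789
u [ 0.043 -0.999  0.006] yaw -1.5273 pitch down -0.0058 origin [ 569.7 -241.   217.7]
tcp [ 567.99691206 -245.22622189  277.14436614] [3.04960305 0.55032448 1.44897349]
```

```bash
python3 -m creep '0 0 .001 0 0 0 80;0 0 0 0 0 0 80;0 0 0 0 0 0 80;0 0 0 0 0 0 80' ; python3 -m creep '0 .012 .02 0 0 0 80;0 .018 .03 0 0 0 80;0 .018 .03 0 0 0 80;0 .0 .04 .06 0 0 80;0 -.02 .03 .1 .02 0 80;0 -.02 0 .1 .02 0 80;0 -.02 0 .1 .02 0 80;0 0 0 0 0 0 80'; python3 - <<'E'
from h import *
snap("top","t8");snap("side","s8");snap("wrist","w8");print(readout.get_obs()["tcp_rot"],readout.get_obs()["tool_pos"])
b=cv2.imread("pics/t8.png");c=cv2.imread("pics/s8.png");w=cv2.imread("pics/w8.png")
z=lambda m,y,x,h,ww,f:cv2.resize(m[y:y+h,x:x+ww],None,fx=f,fy=f)
cv2.imwrite("pics/v7.png",np.vstack([np.hstack([z(b,170,330,120,200,2),z(c,250,270,120,200,2)]),cv2.resize(w[:420],(800,350))]))
E
```

```text
time: 13.92
tool_pos: [568.0, -245.3, 275.0]
tcp_rot: [3.053, 0.548, 1.451]
contact_force: [0.4, -0.0, 0.5]
grip_width: 67.6
finger_force: 0.0
time: 14.58
tool_pos: [567.4, -262.6, 424.8]
tcp_rot: [-3.127, 0.193, 1.482]
contact_force: [0.1, -0.8, 0.0]
grip_width: 73.6
finger_force: 0.0
[-3.12579017  0.19572481  1.48609654] [ 567.75487223 -257.57445302  424.03305263]
```

View pics/v7.png

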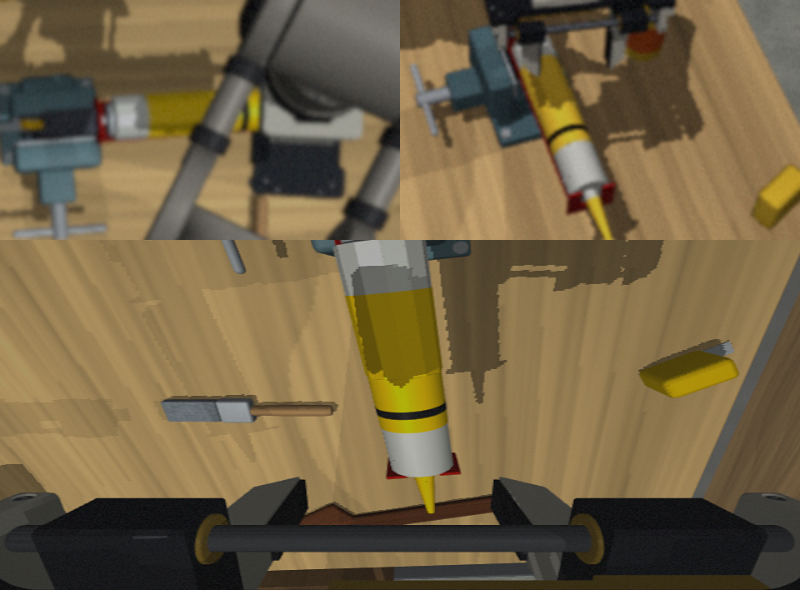

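The cartridge lies in the trough with its nozzle through the slot; in w8 the ring is at full-image (328,205). I'll check the position along the barrel, and compute the push.

```bash
python3 s.py w9; python3 - <<'E'
from h import *
import pickle
im=cv2.imread("pics/w9.png")[:,:,::-1]; i=pickle.load(open("pics/w9.pkl","rb"))
def col(r):return int(328+(r-205)*.09)
g=cv2.cvtColor(im,cv2.COLOR_RGB2HSV)
v=[(r,int(im[r,col(r)].max())) for r in range(150,300)]
ring=[r for r,a in v if a<45]; print("ring",ring)
b=[(r,int(g[r,col(r),1])) for r in range(0,110)]
rb=next(r for r,s in b if s>140); print("band",rb)
gy=np.array([-np.sin(.0488),np.cos(.0488)]); bar=np.array([569.4,-244.3])
for nm,r,off in(("ring",np.mean(ring[:6]),-34.8),("band",rb,72.3)):
    p=plane(i,(col(r),r),238)[0]; print(nm,p.round(1),"origin behind barrel pt",round(float((p[:2]-bar)@gy-off),1),"lateral",round(float((p[:2]-bar)@[gy[1],-gy[0]]),1))
E
```

```text
[ 577.67086517 -156.7306156   498.98616133] [-0.51047725  0.01497324 -0.08714825] 14.7833
ring [209, 210, 211, 212, 213, 214, 215, 216]
band 65
ring [ 570.6 -275.1  238. ] origin behind barrel pt 4.0 lateral -0.3
band [ 570.  -168.9  238. ] origin behind barrel pt 3.0 lateral 4.3
```

```bash
python3 - <<'E'
from h import *
o=readout.get_obs()
print(((R.from_euler("xyz",[np.pi,0,1.6196])*R.from_euler("xyz",o["tcp_rot"]).inv()).as_rotvec()/3).round(4), o["tool_pos"])
E
```

```text
[ 0.0652 -0.0063  0.0444] [ 567.85077081 -256.66928234  424.33571187]
```

```bash
python3 -m creep '-.0015 .04 0 .0652 -.0063 .0444 0;-.0015 .04 0 .0652 -.0063 .0444 0;-.0015 .04 0 .0652 -.0063 .0444 0;-.0015 .04 0 0 0 0 0;-.0015 .04 0 0 0 0 0;-.0015 .04 0 0 0 0 0;-.0015 .04 0 0 0 0 0;-.0015 .04 0 0 0 0 0' && python3 -m creep '-.0015 .04 0 0 0 0 0;-.0015 .04 0 0 0 0 0;-.001 .006 0 0 0 0 0;0 0 0 0 0 0 0;0 0 0 0 0 0 0;0 0 0 0 0 0 0'; python3 - <<'E'
from h import *
o=readout.get_obs()
print((R.from_euler("xyz",[np.pi,0,1.6196])*R.from_euler("xyz",o["tcp_rot"]).inv()).as_rotvec().round(4), np.mean([o["tool_pos"]],0))
E
```

```text
time: 15.45
tool_pos: [554.6, 66.2, 425.2]
tcp_rot: [3.14, 0.0, 1.621]
contact_force: [1.8, -0.1, -0.7]
grip_width: 24.9
finger_force: 0.0
time: 15.95
tool_pos: [551.6, 148.2, 425.0]
tcp_rot: [3.141, 0.0, 1.619]
contact_force: [-0.7, -0.7, -0.5]
grip_width: 0.5
finger_force: 0.0
[0.0004 0.0009 0.0005] [551.61382295 148.23748594 425.00800895]
```

```bash
python3 -m creep '0 0 -.04 0 0 0 0;0 0 -.04 0 0 0 0;0 0 -.04 0 0 0 0;0 0 -.011 0 0 0 0;0 0 0 0 0 0 0;0 0 0 0 0 0 0'; python3 -m creep '0 -.015 0 0 0 0 0;0 -.015 0 0 0 0 0;0 0 0 0 0 0 0;0 0 0 0 0 0 0'; python3 - <<'E'
from h import *
w,_=snap("wrist","w10");s,_=snap("side","s10")
cv2.imwrite("pics/v8.png",np.hstack([w[:420,120:520],cv2.resize(s[150:276,260:380],(400,420))])[:,:,::-1])
E
```

```text
time: 16.45
tool_pos: [552.2, 147.5, 294.2]
tcp_rot: [3.141, -0.0, 1.617]
contact_force: [-0.1, 0.1, 0.9]
grip_width: 0.7
finger_force: 0.0
time: 16.78
tool_pos: [552.7, 118.0, 296.1]
tcp_rot: [3.137, -0.001, 1.617]
contact_force: [0.1, -0.4, -0.5]
grip_width: 0.3
finger_force: 0.0
```

View pics/v8.png

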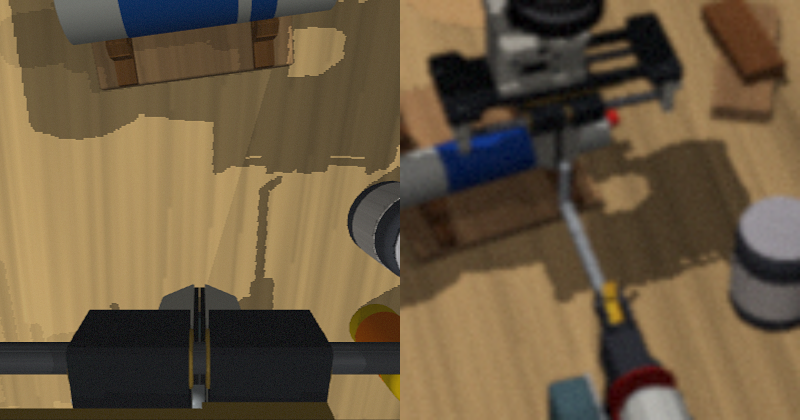

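The closed fingers stand just behind the hook, centred at column 319 (v8 col 199) on the gun's axis. Starting the push; the first stretch can't reach the piston yet.

```bash
python3 -m creep '.0002 -.004 0 0 0 0 0;.0002 -.004 0 0 0 0 0;.0002 -.004 0 0 0 0 0;0 -.003 0 0 0 0 0;0 0 0 0 0 0 0'; python3 -m creep '.0002 -.004 0 0 0 0 0;.0002 -.004 0 0 0 0 0;.0002 -.004 0 0 0 0 0;.0002 -.003 0 0 0 0 0;0 0 0 0 0 0 0'; python3 -m creep '.0002 -.004 0 0 0 0 0;.0002 -.004 0 0 0 0 0;0 0 0 0 0 0 0'
```

```text
time: 17.3
tool_pos: [552.5, 103.2, 294.0]
tcp_rot: [3.141, -0.0, 1.619]
contact_force: [0.3, 0.0, -0.3]
grip_width: 0.6
finger_force: 0.0
time: 17.72
tool_pos: [553.2, 88.4, 294.0]
tcp_rot: [3.141, -0.0, 1.619]
contact_force: [-0.7, 1.3, -0.0]
grip_width: 0.6
finger_force: 0.7
time: 17.97
tool_pos: [553.6, 80.3, 294.0]
tcp_rot: [3.141, -0.0, 1.619]
contact_force: [0.4, 3.0, -0.4]
grip_width: 0.4
finger_force: 1.0
```

```bash
for i in 1; do python3 -m creep '.0002 -.004 0 0 0 0 0;0 0 0 0 0 0 0'; python3 -m creep '.0002 -.004 0 0 0 0 0;0 0 0 0 0 0 0'; done | grep -E 'time|tool_pos|contact'
```

```text
time: 18.13
tool_pos: [553.8, 76.6, 294.0]
contact_force: [0.3, 4.8, -0.6]
time: 18.3
tool_pos: [553.9, 73.6, 294.1]
contact_force: [0.3, 6.8, -0.0]
```

```bash
python3 -m creep '.0002 -.004 0 0 0 0 0;0 0 0 0 0 0 0' | grep -E 'tool_pos|contact'
```

```text
tool_pos: [554.1, 70.2, 294.0]
contact_force: [-0.3, 10.1, 1.4]
```

```bash
python3 -m creep '0 0 0 0 0 0 0;0 0 0 0 0 0 0' | grep -E 'tool_pos|contact'; python3 -m creep '.0001 -.002 0 0 0 0 0;0 0 0 0 0 0 0;0 0 0 0 0 0 0' | grep -E 'tool_pos|contact'
```

```text
tool_pos: [554.1, 70.3, 294.1]
contact_force: [-0.6, 10.5, -0.6]
tool_pos: [554.2, 69.1, 294.0]
contact_force: [-0.8, 12.5, 1.1]
```

```bash
python3 -m creep '.0001 -.001 0 0 0 0 0;0 0 0 0 0 0 0' | grep -E 'tool_pos|contact'; python3 -m creep '.0001 -.001 0 0 0 0 0;0 0 0 0 0 0 0;0 0 0 0 0 0 0' | grep -E 'tool_pos|contact'
```

```text
tool_pos: [554.2, 68.3, 294.1]
contact_force: [-0.1, 14.4, 0.4]
tool_pos: [554.2, 67.6, 294.1]
contact_force: [-1.1, 15.4, 0.9]
```

```bash
python3 -m creep '0 -.001 0 0 0 0 0;0 0 0 0 0 0 0;0 0 0 0 0 0 0' | grep -E 'tool_pos|contact'
```

```text
tool_pos: [554.3, 66.8, 294.0]
contact_force: [0.0, 15.7, 1.0]
```

```bash
python3 -m creep '0 -.001 0 0 0 0 0;0 0 0 0 0 0 0;0 0 0 0 0 0 0' | grep -E 'time|tool_pos|contact'; python3 -m creep '0 .004 0 0 0 0 0;0 .004 0 0 0 0 0;0 .004 0 0 0 0 0;0 0 0 0 0 0 0' | grep -E 'tool_pos|contact'
```

```text
time: 19.8
tool_pos: [554.3, 66.1, 294.1]
contact_force: [-0.2, 18.0, 0.2]
tool_pos: [554.6, 74.8, 294.0]
contact_force: [-0.2, -0.8, 0.4]
```

```bash
python3 -m creep '0 .02 0 0 0 0 0;0 .03 0 0 0 0 0;0 .02 .03 0 0 0 0;0 0 .04 0 0 0 0;0 0 .04 0 0 0 0;0 -.02 .02 0 0 0 0;0 0 0 0 0 0 0;0 0 0 0 0 0 0' | grep -E 'tool_pos|contact'; python3 s.py w11; python3 -c "
import cv2,numpy as np
from h import snap
t,_=snap('top','t11');s,_=snap('side','s11');w,_=snap('wrist','w12')
z=lambda m,y,x,h,ww,f:cv2.resize(m[y:y+h,x:x+ww],None,fx=f,fy=f)
cv2.imwrite('pics/v9.png',np.vstack([np.hstack([z(t,170,330,120,200,2),z(s,250,270,120,200,2)]),cv2.resize(w[:420],(800,350))])[:,:,::-1])"
```

```text
tool_pos: [554.9, 123.6, 425.1]
contact_force: [0.2, 0.2, -0.8]
[550.64619273 208.458123   518.13018974] [-0.3153371  -0.00432846  0.04700745] 20.85
```

View pics/v9.png

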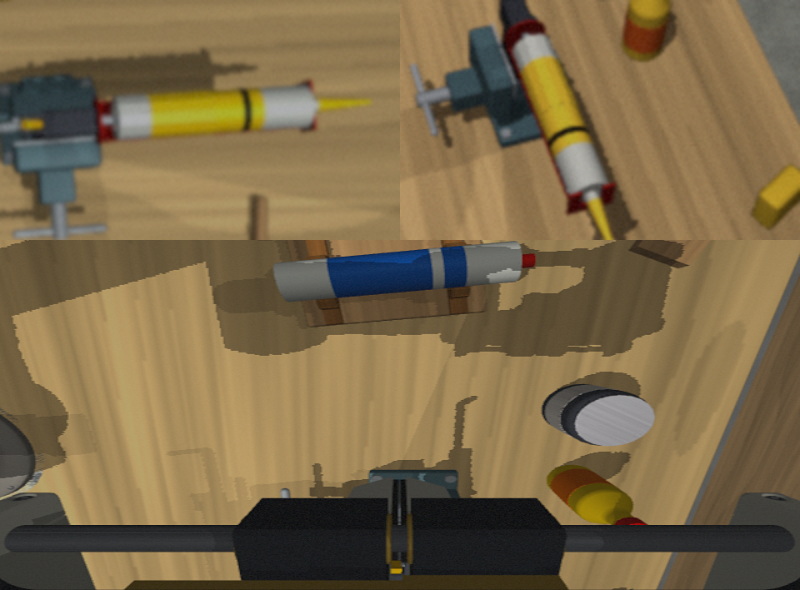

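The cartridge is seated against the front plate (shoulder at the prongs, v9 (315,103)), and the bystanders haven't moved. I'll check where the rod came to rest.

```bash
python3 -m creep '0 -.04 0 0 0 0 0;0 -.04 0 0 0 0 0;0 0 0 0 0 0 0;0 0 0 0 0 0 0;0 0 0 0 0 0 0' | grep -E 'tool_pos'; python3 s.py w13; python3 - <<'E'
from h import *
import pickle
i=pickle.load(open("pics/w13.pkl","rb"));im=cv2.imread("pics/w13.png")[:,:,::-1]
Rm=R.from_euler("xyz",i["rotation"]).as_matrix()
q=Rm.T@(np.array([554.5,54,257])-i["origin"]); c=(i["cx"]+i["fx"]*q[0]/-q[2],i["cy"]-i["fy"]*q[1]/-q[2]); print(c)
x,y=int(c[0])-50,int(c[1])-50; print("crop",x,y)
cv2.imwrite("pics/v10.png",cv2.resize(im[y:y+100,x:x+100,::-1],None,fx=5,fy=5,interpolation=0))
pickle.dump((x,y),open("pics/xy.pkl","wb"))
E
```

```text
tool_pos: [554.5, 45.0, 423.2]
[550.47861704 129.7984171  516.38723062] [-3.13796900e-01  1.96368163e-04  4.85067482e-02] 21.4667
(np.float64(319.58770393758454), np.float64(231.0821945175912))
crop 269 181
```

View pics/v10.png

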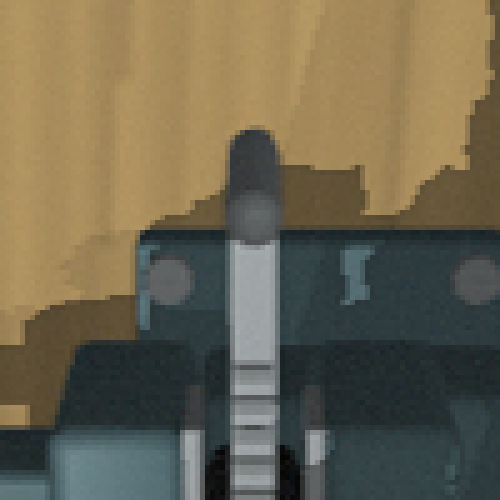

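The hook tip is at full-image (319.6,224), which puts the hook at y≈59. So the rod slipped back nearly a whole tooth and about 4–7 N remains. I have time, so I'll push again gently to get just past the next click.

```bash
python3 -m creep '-.001 .04 0 0 0 0 0;0 .01 -.03 0 0 0 0;0 0 -.04 0 0 0 0;0 0 -.04 0 0 0 0;0 0 -.021 0 0 0 0;0 0 0 0 0 0 0;0 0 0 0 0 0 0' | grep tool_pos; python3 -m creep '0 -.006 0 0 0 0 0;0 -.006 0 0 0 0 0;0 -.005 0 0 0 0 0;0 0 0 0 0 0 0;0 0 0 0 0 0 0' | grep -E 'tool_pos|contact'
```

```text
tool_pos: [553.3, 95.9, 292.6]
tool_pos: [553.8, 77.2, 293.9]
contact_force: [-0.8, -0.3, -0.2]
```

```bash
F="-E tool_pos|contact"; python3 -m creep '0 -.003 0 0 0 0 0;0 0 0 0 0 0 0;0 0 0 0 0 0 0' | grep $F; python3 -m creep '0 -.003 0 0 0 0 0;0 0 0 0 0 0 0;0 0 0 0 0 0 0' | grep $F;python3 -m creep '0 -.003 0 0 0 0 0;0 0 0 0 0 0 0;0 0 0 0 0 0 0' | grep $F
```

```text
tool_pos: [553.5, 74.7, 293.1]
contact_force: [0.1, 0.2, -1.0]
tool_pos: [553.5, 73.1, 293.1]
contact_force: [-0.8, 6.7, 1.0]
tool_pos: [553.5, 70.7, 293.0]
contact_force: [-0.3, 8.4, 0.4]
```

```bash
F="-E tool_pos|contact"; python3 -m creep '0 -.002 0 0 0 0 0;0 0 0 0 0 0 0;0 0 0 0 0 0 0' | grep $F; python3 -m creep '0 -.0015 0 0 0 0 0;0 0 0 0 0 0 0;0 0 0 0 0 0 0' | grep $F;python3 -m creep '0 -.001 0 0 0 0 0;0 0 0 0 0 0 0;0 0 0 0 0 0 0' | grep $F
```

```text
tool_pos: [553.5, 69.4, 293.1]
contact_force: [0.8, 11.1, -0.5]
tool_pos: [553.4, 68.4, 293.1]
contact_force: [-0.6, 13.0, -0.1]
tool_pos: [553.5, 67.6, 293.1]
contact_force: [0.1, 13.8, 0.6]
```

```bash
F="-E tool_pos|contact"; python3 -m creep '0 -.001 0 0 0 0 0;0 0 0 0 0 0 0;0 0 0 0 0 0 0' | grep $F; python3 -m creep '0 -.001 0 0 0 0 0;0 0 0 0 0 0 0;0 0 0 0 0 0 0' | grep $F
```

```text
tool_pos: [553.5, 66.8, 293.1]
contact_force: [-0.2, 14.6, 0.3]
tool_pos: [553.5, 66.1, 293.1]
contact_force: [1.5, 15.5, -0.3]
```

```bash
F="-E tool_pos|contact"; python3 -m creep '0 -.0005 0 0 0 0 0;0 0 0 0 0 0 0;0 0 0 0 0 0 0' | grep $F
```

```text
tool_pos: [553.5, 65.8, 293.1]
contact_force: [1.6, 16.6, -0.3]
```

```bash
F="-E tool_pos|contact"; python3 -m creep '0 -.0005 0 0 0 0 0;0 0 0 0 0 0 0;0 0 0 0 0 0 0' | grep $F;python3 -m creep '0 -.0005 0 0 0 0 0;0 0 0 0 0 0 0;0 0 0 0 0 0 0' | grep $F
```

```text
tool_pos: [553.5, 65.5, 293.1]
contact_force: [1.6, 17.4, 0.3]
tool_pos: [553.5, 65.0, 293.1]
contact_force: [0.6, 17.8, -0.3]
```

```bash
F="-E tool_pos|contact"; python3 -m creep '0 -.0005 0 0 0 0 0;0 0 0 0 0 0 0;0 0 0 0 0 0 0' | grep $F
```

```text
tool_pos: [553.6, 64.4, 293.1]
contact_force: [1.3, 16.9, -0.3]
```

```bash
F="-E tool_pos|contact"; python3 -m creep '0 0 0 0 0 0 0' | grep $F;python3 -m creep '0 0 0 0 0 0 0' | grep $F
```

```text
tool_pos: [553.6, 64.4, 293.1]
contact_force: [1.6, 17.0, 0.5]
tool_pos: [553.6, 64.4, 293.1]
contact_force: [0.9, 17.5, 0.0]
```

```bash
F="-E tool_pos|contact"; python3 -m creep '0 .002 0 0 0 0 0;0 0 0 0 0 0 0;0 0 0 0 0 0 0' | grep $F;python3 -m creep '0 .002 0 0 0 0 0;0 0 0 0 0 0 0;0 0 0 0 0 0 0' | grep $F; python3 -m creep '0 .002 0 0 0 0 0;0 0 0 0 0 0 0;0 0 0 0 0 0 0' | grep $F
```

```text
tool_pos: [553.5, 66.0, 293.1]
contact_force: [0.0, 15.5, -0.5]
tool_pos: [553.5, 67.6, 293.1]
contact_force: [0.3, 13.8, 0.9]
tool_pos: [553.4, 69.2, 293.1]
contact_force: [1.1, 11.6, 0.1]
```

No new click by about 17 N at the plunger, so I won't go further. On the way back the force falls smoothly at 1.2 N/mm, which means the catch will hold at y≈73 with about 7 N on the piston. That is well above 2.5 N. Letting go.

```bash
F="-E time|tool_pos|contact"; python3 -m creep '0 .002 0 0 0 0 0;0 0 0 0 0 0 0;0 0 0 0 0 0 0' | grep $F; python3 -m creep '0 .002 0 0 0 0 0;0 0 0 0 0 0 0;0 0 0 0 0 0 0' | grep $F; python3 -m creep '0 .002 0 0 0 0 0;0 0 0 0 0 0 0;0 0 0 0 0 0 0' | grep $F
```

```text
time: 26.63
tool_pos: [553.4, 70.6, 293.0]
contact_force: [-0.3, 9.8, 0.7]
time: 26.88
tool_pos: [553.3, 71.6, 293.0]
contact_force: [-1.8, 6.9, -0.0]
time: 27.13
tool_pos: [553.3, 73.1, 293.0]
contact_force: [-2.0, 7.0, 1.0]
```

```bash
F="-E time|tool_pos|contact"; python3 -m creep '0 .002 0 0 0 0 0;0 0 0 0 0 0 0;0 0 0 0 0 0 0' | grep $F; python3 -m creep '0 .002 0 0 0 0 0;0 0 0 0 0 0 0;0 0 0 0 0 0 0' | grep $F; python3 -m creep '0 .003 0 0 0 0 0;0 .004 0 0 0 0 0;0 .01 0 0 0 0 0;0 .02 0 0 0 0 0;0 .02 0 0 0 0 0;0 .02 .03 0 0 0 0;0 0 .04 0 0 0 0;0 0 0 0 0 0 0' | grep $F
```

```text
time: 27.38
tool_pos: [553.6, 74.0, 293.0]
contact_force: [0.1, 1.1, 0.3]
time: 27.63
tool_pos: [553.6, 76.1, 293.0]
contact_force: [0.1, -0.6, -0.0]
time: 28.3
tool_pos: [554.9, 155.6, 370.4]
contact_force: [1.4, 0.4, 0.7]
```

Between y=73.1 and 74.0 the force on the fingers went from 7 N to about 0, so the catch took the load at 6–7 N. Handing in.

```bash
python3 -m creep '0 0 0 0 0 0 0;0 0 0 0 0 0 0;0 0 0 0 0 0 0' | grep -E 'time|contact'; python3 -c "
from plant import order
print(order.close_job())"
```

```text
time: 28.55
contact_force: [-0.3, 0.1, 0.6]
the job is handed in; nothing more can be done
None
```

I handed the job in at 28.6 s, with no verdict shown: the yellow cartridge is seated against the front plate with its nozzle through the slot, and I pressed the plunger to an estimated 16–17 N. On letting go, the rod came back about a tooth to the catch, leaving an estimated 6–7 N on the piston instead of 15. On the way, the cartridge tipped in the grip after an unplanned bump of about 39 N, probably its nozzle on the front plate, and I re-levelled it before laying it in.

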